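# Hang a gilded frame on the sprung side hook of a drying stand

## Task

Take the empty picture frame out of the slotted rack and hang it up to dry on the hook of the drying stand: bring its top rail in sideways through the hook's mouth, push the sprung keeper right back with it, and lower it behind the upturned tip until the rail sits fully home on the floor of the throat, hanging upright and about centred. How far the hook reaches out of its clamp is not known exactly, so feel for it, and be gentle, the gilding is fresh: never press the frame against the stand with more than 18 N. Let go of it, and leave the canvas board, the jar, the brush pot and the brush where they are.

Things in the scene. Friction and masses are not known exactly. Their poses are not given: they have to be found in the camera images.
- frame: Empty brown wood picture frame, thin gold line on one face, about 150 g, upright in either slot of the rack. 130 mm wide (x), 12 mm thick (y), 110 mm tall (z); rails 14 mm tall, side stiles 12 mm wide, opening clear through. Origin: centre of its underside. Grip the top rail from above across its thickness, some 35 mm from its middle, leaving the middle free for the hook.
- rail (a point): Centre of the frame's top rail (12 mm along y, 14 mm along z), 103 mm above the frame's origin; axes as the frame's.
- stand: Fixed drying stand: wooden foot 110 x 150 x 12 mm, 20 mm square steel post with its near face at y = +46 mm, clamp block (26 x 24 mm, top 180 mm up) holding a flat dark steel hook 14 mm wide along x. The mouth opens to -y; +y runs into the hook; z up. Origin: on the table, below point hook_mid. The frame hangs with its rail along the stand's x.
- hook_mid (a point): On the stand, 150 mm above its origin, axes as the stand's: height of the throat's floor, at the middle of the hook's adjustment. The hook is clamped up to 18 mm further out (-y) or in (+y), differently each time; this pose does not show it. Call the true throat point T: same x and z, y off by that unknown amount. The hung rail's centre lies 7 mm above T.
- mouth_mid (a point): Middle of the hook's mouth at the middle setting (real one shifted as T is): 23 mm above the floor, y = -10 mm. The mouth is 22 mm high: below it the upturned tip (T's y = -14 to -6 mm, top 12 mm above the floor), above it the lip (out to y = -14 mm, 34 to 40 mm above the floor), so the rail enters only sideways. The lower arm, 8 mm thick, passes through the frame's opening.
- keeper_mid (a point): Face of the black sprung keeper pad at the middle setting, at rest (real one shifted as T is), y = +1 mm, 17 mm above the floor. Pushed along +y it yields 7 mm (1 N at first, 2.1 N at the end) to a hard stop. With its centre at T's y = 0 to +2 mm (the stop) the rail clears the tip and can go down; keeper and tip pinch it, so press it to the floor; all contacts count in the 18 N.
- rack: Fixed light wood rack, board 150 x 190 mm, 10 mm thick, with two slots along its x centred at y = -45 and +45 mm, each 16 mm wide between ridges that rise 14 mm above the board. Origin: centre of its underside.
- panel: Solid painted canvas board 120 x 12 x 95 mm standing in the rack's other slot. Origin: centre of its underside. Leave alone.
- jar: Paint jar 60 mm across, 75 mm tall; origin: centre of its underside. Leave alone.
- brushpot: White pot 72 mm across, 90 mm tall, with brushes reaching up to 200 mm; origin: centre of its underside. Leave alone.
- brush: Brush lying on the table, about 200 mm long. Leave alone.
There are look-alikes about, which are no part of the job. Several things look just like the rack: the one meant starts farthest from the robot's base.

How it is judged:
By the outcome, as a careful person would: the job done as asked, in the order asked, and still so for the second after the job is handed in, with the robot touching nothing.
It also fails if it takes over 46 s, if anything falls off the work surface, if the arm or the gripper's body presses on something with over 40 N, if the wrist force passes 120 N, or if a joint passes its speed limit or range.

## Robot

A 6-joint arm with a two-finger parallel gripper is mounted at the origin on the work surface. World frame = base frame: x ahead of the robot, y to its left, z up, the work surface at z = 0. Lengths are in m, angles in rad, forces in N, time in s.
With the tool pointing down it reaches from about 0.25 to 0.775 m from the base axis. Payload 4 kg.
Tool frame: the origin (TCP) lies midway between the tips of the shut fingers; the grasp point (between the pads) lies grip_point_offset behind it (grip_point_offset is the distance from the TCP to the grasp point, in m); z points along the fingers, y is the line along which they close (so a half turn about z gives the same grasp; the last joint's range is limited). The gripper opens to 94 mm and grips with 3 to 60 N. Pads are 16 mm wide; open, the fingers measure 119 mm over their backs; the gripper's body (75 mm by 177 mm) begins 78 mm behind the grasp point.
Start: joints at [-1.41, 0.087, 1.371, -0, 1.684, -0.103], TCP at [0.143, -0.531, 0.206] pointing down, gripper open.
Joint ranges: [-3.1, 3.1], [-0.76, 2.03], [0.27, 2.55], [-1.08, 4.22], [0.17, 2.65], [-2.57, 2.57]. Speed limits (rad/s): [2.79, 2.79, 3.14, 3.14, 3.14, 3.14].

## Interface

Orientations are given as [roll, pitch, yaw] about the fixed x, y, z axes, in that order (R = Rz(yaw) Ry(pitch) Rx(roll)).
In Python, from bench import * gives the robot as it stands. The module is installed in compiled form; this text tells all that it offers.
- The arm moves only by the tool apply_moves, never from a script. Its argument "commands" is a list of rows, each a list of 7 numbers: the turn, a rotation vector about the world's x, y, z in rad, then the shift along the world's x, y, z in m, then the opening in per cent of the stroke, from 0 (shut) to 100 (fully open). In form: [[ax, ay, az, x, y, z, jaw], ...]. A call has exactly 5 rows; each row is the pose to reach, as a shift and turn from the pose commanded when the call began; what a row does not reach only later rows make up. A row lasts 1/10 s, in which the tool goes at most 50 mm and 8.59 degrees, less where a joint would pass 70% of its speed; a pose out of reach is approached as far as the arm can. A call with a gripper value outside its range is refused whole. The fingers move at their own pace and stop on an object; the grip force is fixed at half the most. Time passes only in rows, so rows that repeat a pose let the fingers close, or fill a call up. It gives the time, the measured TCP pose, the force, the opening and the grip force at its end, in the units of the state.
- get_obs(): the state, without advancing time (a new reading comes with each control period).
- snapshot(name): name is "side" or "top" or "wrist"; returns a dict with "pixels" (480x640x3 uint8, red, green, blue), "vertical_fov" (degrees; the focal length in pixels is half the picture's height over the tangent of half this angle, whatever the lens; pixels are square), "cx", "cy" (the principal point, pixels), "k1" (the pictures are not rectified: a ray, as slopes to the right and down, at radius r is drawn at 1 + k1 r^2 times it, then the intrinsics apply), "rvec" (rotation vector, rad) and "tvec" (3), from world to camera coordinates, as OpenCV has them. Camera axes: x right, y down, z forward; pixel columns grow to the right and rows downward; lengths in m; the calibration is good to about 2 mm. A picture is of the moment at which its call begins. There is no depth.
- close_job(): hands the job in; it is judged then, once.
Trained networks look in the newest picture that a camera, given by its name, has taken for a name from the list of things; names that differ only in an ending like _2 or _b are one class to them, and where a whole thing is asked for, a point or a joint stands for the part that bears it (a point fixed in the world has none). Each returns a list of dicts, best first, with "score" (0 to 1); they miss things now and then, are a little off and sometimes report something else, mostly with a low value. They report only what shows in the picture. A call takes as long as a camera call. They do not tell look-alikes from the thing itself.
- masks_of(camera, query): "mask" (480x640 bool, what is visible of it) and "extent" ([left, top, right, bottom] in pixels, round what is visible of it).
- place_of(camera, query): "pixel" ([column, row] in pixels: a listed point, or the origin of a listed thing).
The state is a dict: "time": time; "joint_positions": joint angles; "qvel": joint speeds; "joint_torque": joint torques, N m; "tool_pos": TCP position; "ee_rot": TCP orientation; "wrist_force": force on the tool from outside, world axes, zero at the start; "wrist_torque": the same for the moment, N m; "width": finger opening in m; "finger_force": force on a finger pad.
Only numpy, scipy, OpenCV 4.12 (cv2) and the standard library are available. Lean on these libraries where they do the work, as an engineer would, in place of code of your own. Each camera call takes 0.05 s, during which the arm holds its last target. There are 200 camera calls.

## Working session

There is one attempt and no reset: what is moved stays moved. The work goes in short steps, Python scripts to look and compute and a tool call to move; the robot and the scene stay as the last step left them, time stands still between calls to the robot, and variables do not carry over. Pictures are saved under pics/ and viewed, at most 10 in all, crops included, and the job is handed in when it is done.

Besides the shell and the picture viewer there is one more tool, called as name(argument=value, ...), one argument or row to a line, values as JSON. apply_moves: Moves the arm, as the interface text tells. Its arguments: {"type":"object","properties":{"commands":{"type":"array"}},"required":["commands"]}

```bash
mkdir -p pics
cat > h.py <<'E'
from bench import *
import numpy as np, cv2
def snap(n,save=None):
    s=snapshot(n)
    if save: cv2.imwrite('pics/'+save,cv2.cvtColor(s['pixels'],cv2.COLOR_RGB2BGR))
    return s
def cam(s):
    R=cv2.Rodrigues(np.array(s['rvec'],float))[0]; t=np.array(s['tvec'],float).ravel()
    f=240/np.tan(np.radians(s['vertical_fov'])/2); return R,t,f
def ray(s,px):
    R,t,f=cam(s); d=np.array([(px[0]-s['cx'])/f,(px[1]-s['cy'])/f]); u=d.copy()
    for _ in range(20): u=d/(1+s['k1']*(u@u))
    v=R.T@np.array([u[0],u[1],1]); return -R.T@t, v/np.linalg.norm(v)
def atz(s,px,z):
    c,v=ray(s,px); return c+v*(z-c[2])/v[2]
def tri(rs):
    A=0;b=0
    for c,v in rs:
        P=np.eye(3)-np.outer(v,v); A=A+P; b=b+P@c
    X=np.linalg.solve(A,b); return X,[np.linalg.norm((np.eye(3)-np.outer(v,v))@(X-c))*1e3 for c,v in rs]
def proj(s,X):
    R,t,f=cam(s); p=R@np.array(X)+t; u=p[:2]/p[2]; u=u*(1+s['k1']*(u@u)); return u*f+[s['cx'],s['cy']]
E
python3 - <<'E'
from h import *
np.set_printoptions(precision=4,suppress=True)
S={}
for c in ['side','top','wrist']:
    s=S[c]=snap(c,c+'0.png'); print(c,s['vertical_fov'],s['cx'],s['cy'],s['k1'],'pos',ray(s,(320,240)))
    for q in ['frame','rail','stand','hook_mid','mouth_mid','keeper_mid','rack','panel','jar','brushpot']:
        print(q,[(round(d['score'],2),np.round(d['pixel'],1).tolist(), atz(s,d['pixel'],{'hook_mid':.15,'mouth_mid':.173,'keeper_mid':.167,'rail':.113,'frame':.01,'panel':.01}.get(q,0)).round(3).tolist()) for d in place_of(c,q)[:4]])
o=get_obs();print(o)
E
```

```text
side 46.830435082728286 316.69834304098083 240.30244782657954 -0.12904345804849618 pos (array([0.3962, 0.8407, 0.8975]), array([ 0.1179, -0.706 , -0.6983]))
frame []
rail [(0.56, [340.6, 155.1], [0.533, -0.251, 0.113])]
stand [(0.67, [309.6, 326.0], [0.523, 0.18, 0.0])]
hook_mid [(0.7, [312.9, 273.5], [0.519, 0.173, 0.15])]
mouth_mid [(0.49, [221.7, 232.7], [0.705, 0.126, 0.173])]
keeper_mid [(0.83, [311.4, 269.3], [0.521, 0.179, 0.167])]
rack [(0.79, [327.8, 200.5], [0.554, -0.21, 0.0]), (0.74, [432.2, 199.8], [0.295, -0.266, 0.0]), (0.16, [346.5, 261.9], [0.477, -0.009, 0.0])]
panel [(0.71, [313.1, 274.4], [0.541, 0.051, 0.01]), (0.56, [321.2, 207.1], [0.564, -0.17, 0.01])]
jar [(0.83, [221.2, 232.8], [0.78, -0.044, 0.0])]
brushpot [(0.86, [379.5, 411.7], [0.364, 0.343, 0.0])]
top 46.17898741023954 329.3668079309012 240.06690463435353 0.035069836213031474 pos (array([0.4407, 0.0811, 1.3678]), array([ 0.0702, -0.0008, -0.9975]))
frame [(0.74, [460.4, 236.0], [0.537, -0.26, 0.01])]
rail [(0.72, [470.9, 232.3], [0.537, -0.258, 0.113])]
stand [(0.98, [282.2, 250.8], [0.513, 0.172, 0.0]
[... 574 characters left out ...]
y([ 0.2139, -0.5125,  0.3849]), array([-0.2339, -0.0638, -0.9702]))
frame []
rail []
stand []
hook_mid []
mouth_mid []
keeper_mid []
rack [(0.9, [101.0, 7.2], [0.293, -0.268, 0.0])]
panel []
jar []
brushpot []
{'time': 1.65, 'joint_positions': array([-1.4101,  0.0872,  1.3707, -0.    ,  1.6836, -0.1031]), 'qvel': array([ 0.0009,  0.0001,  0.0002,  0.0003,  0.0007, -0.0004]), 'joint_torque': array([ -0.0014, -34.0038, -30.259 ,   0.0716,   0.0238,  -0.    ]), 'tool_pos': array([ 0.1434, -0.531 ,  0.2055]), 'ee_rot': array([3.1415, 0.    , 0.2638]), 'wrist_force': array([0.2573, 0.1367, 0.7728]), 'wrist_torque': array([0.0305, 0.0226, 0.0409]), 'finger_force': 0.0, 'width': 0.0939108000723003}
```

View pictures.

View pics/side0.png

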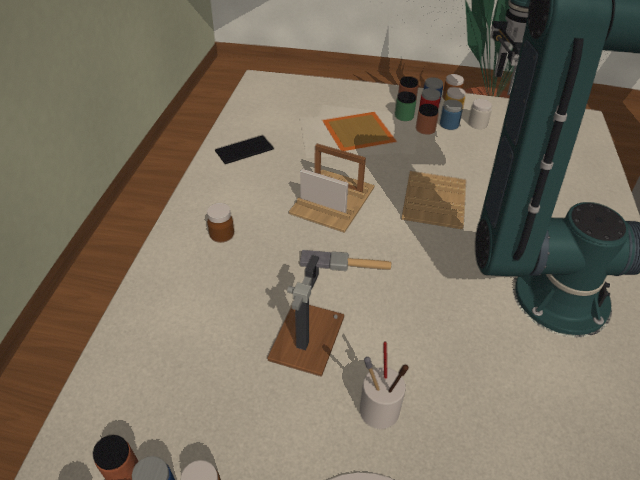

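View pics/top0.png

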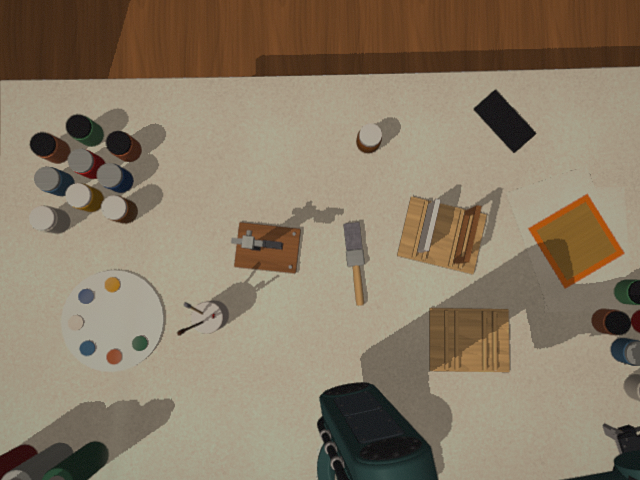

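Run:
```python
from h import *
np.set_printoptions(precision=4,suppress=True)
s=snap('top')
for q,z in [('rack',.012),('stand',.012),('frame',.12)]:
    for d in masks_of('top',q)[:2]:
        m=d['mask'].astype(np.uint8); c=max(cv2.findContours(m,0,1)[0],key=cv2.contourArea)[:,0]
        w=np.array([atz(s,p,z)[:2]*1e3 for p in c],np.float32)
        r=cv2.minAreaRect(w); print(q,d['score'],d['extent'],r)
s2=snap('side')
p1=place_of('top','rail');p2=place_of('side','rail')
for n in ['rail','hook_mid','keeper_mid','mouth_mid','stand']:
    a=place_of('top',n);b=place_of('side',n)
    if a and b: print(n,tri([ray(s,a[0]['pixel']),ray(s2,b[0]['pixel'])]))
```

```text
rack 0.94 [428.7, 308.0, 512.6, 371.4] ((288.8280334472656, -268.1637878417969), (195.98265075683594, 148.53883361816406), 88.42730712890625)
rack 0.88 [397.8, 197.7, 488.5, 273.9] ((540.6315307617188, -214.5147705078125), (192.93035888671875, 153.32579040527344), 75.6014175415039)
stand 0.79 [231.0, 222.4, 302.0, 273.9] ((521.7088012695312, 213.2423095703125), (161.32664489746094, 109.60017395019531), 82.09325408935547)
stand 0.39 [455.0, 204.3, 477.8, 261.8] ((541.491455078125, -276.103271484375), (39.091064453125, 150.4745330810547), 75.05377960205078)
frame 0.72 [457.8, 206.5, 482.2, 262.7] ((533.8117065429688, -248.4202880859375), (38.735389709472656, 142.35308837890625), 73.53426361083984)
rail (array([ 0.5294, -0.26  ,  0.1132]), [np.float64(1.4500274274051126), np.float64(1.4500274274050735)])
hook_mid (array([0.5144, 0.1811, 0.1516]), [np.float64(3.3543927471826054), np.float64(3.3543927471826485)])
keeper_mid (array([0.5152, 0.1795, 0.175 ]), [np.float64(2.525764666548382), np.float64(2.525764666548349)])
mouth_mid (array([0.5185, 0.1659, 0.1697]), [np.float64(0.14167186822416758), np.float64(0.14167186822422423)])
stand (array([ 0.5188,  0.1724, -0.0089]), [np.float64(1.4821032281264115), np.float64(1.4821032281263917)])
```

apply_moves(
  commands=[
    [0,0,-0.1,0.038,0.03,0.005,100],
    [0,0,-0.22,0.076,0.06,0.01,100],
    [0,0,-0.34,0.114,0.09,0.015,100],
    [0,0,-0.45,0.152,0.12,0.015,100],
    [0,0,-0.52,0.19,0.15,0.015,100],
  ],
)

```text
time: 3.0
tool_pos: [0.3347, -0.3798, 0.221]
ee_rot: [3.141, -0.001, -0.26]
wrist_force: [0.1, -0.5, 0.4]
width: 0.094
finger_force: 0.0
```

apply_moves(
  commands=[
    [0,0,0,0.038,0.03,0,100],
    [0,0,0,0.076,0.06,0,100],
    [0,0,0,0.114,0.09,0,100],
    [0,0,0,0.148,0.12,0,100],
    [0,0,0,0.163,0.131,0,100],
  ],
)

```text
time: 3.5
tool_pos: [0.4988, -0.2468, 0.2204]
ee_rot: [-3.14, -0.0, -0.252]
wrist_force: [-0.4, -0.6, -0.3]
width: 0.0941
finger_force: 0.0
```

Run:
```python
from h import *
np.set_printoptions(precision=4,suppress=True)
s=snap('wrist','w1.png'); o=get_obs(); print(o['time'],o['tool_pos'],o['ee_rot'])
for q,z in [('rail',.113),('frame',.01),('panel',.01),('rack',0)]:
    print(q,[(round(d['score'],2),d['pixel'],atz(s,d['pixel'],z)) for d in place_of('wrist',q)[:3]])
print(proj(s,[.530,-.259,.113]))
for d in masks_of('wrist','frame')[:2]:
    m=d['mask'].astype(np.uint8); c=max(cv2.findContours(m,0,1)[0],key=cv2.contourArea)[:,0]
    w=np.array([atz(s,p,.12)[:2]*1e3 for p in c],np.float32); print(d['score'],d['extent'],cv2.minAreaRect(w))
```

```text
3.55 [ 0.4999 -0.2462  0.2201] [-3.1393 -0.0011 -0.2505]
rail [(0.8, [327.5, 194.3], array([ 0.5366, -0.263 ,  0.113 ]))]
frame [(0.16, [287.1, 184.5], array([ 0.5468, -0.2209,  0.01  ]))]
panel [(0.85, [244.3, 184.5], array([ 0.5588, -0.1743,  0.01  ]))]
rack [(0.9, [285.9, 186.2], array([ 0.5447, -0.2179,  0.    ]))]
[324.8257 203.0867]
0.96 [316.2, 108.6, 333.3, 274.1] ((537.286865234375, -259.153564453125), (12.70433521270752, 129.5321044921875), 74.42825317382812)
```

View pics/w1.png

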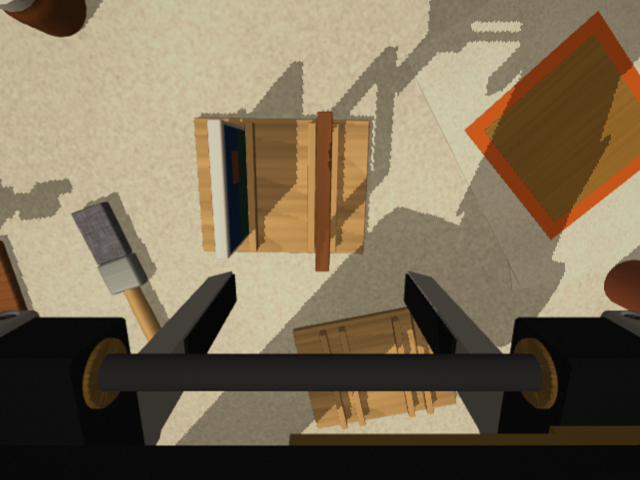

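Run:
```python
from h import *
import bench
print([ (n,getattr(bench,n)) for n in dir(bench) if 'grip' in n.lower() or 'offset' in n.lower()])
o=get_obs(); print(o['time'],o['tool_pos'],o['ee_rot'],o['qvel'])
```

```text
[('grip_point_offset', 0.0188)]
3.8 [ 0.49556083 -0.2508934   0.22057483] [ 3.14101706e+00  2.80303374e-04 -2.57722412e-01] [-0.01057888 -0.00581265  0.00147728  0.00112687 -0.00081012  0.00255352]
```

apply_moves(
  commands=[
    [0,0,-0.02,0.003,0,-0.02,60],
    [0,0,-0.02,0.005,0,-0.045,50],
    [0,0,-0.02,0.005,0,-0.06,50],
    [0,0,-0.02,0.005,0,-0.07,50],
    [0,0,-0.02,0.005,0,-0.07,50],
  ],
)

```text
time: 4.3
tool_pos: [0.5002, -0.2501, 0.1489]
ee_rot: [-3.141, 0.003, -0.277]
wrist_force: [-0.5, -0.6, -0.4]
width: 0.0572
finger_force: 0.0
```

Run:
```python
from h import *
np.set_printoptions(precision=4,suppress=True)
s=snap('wrist','w2.png'); o=get_obs(); print(o['time'],o['tool_pos'],o['ee_rot'],o['width'],o['wrist_force'])
for d in masks_of('wrist','frame')[:2]:
    m=d['mask'].astype(np.uint8); c=max(cv2.findContours(m,0,1)[0],key=cv2.contourArea)[:,0]
    w=np.array([atz(s,p,.12)[:2]*1e3 for p in c],np.float32); print(d['score'],d['extent'],cv2.minAreaRect(w))
```

```text
4.35 [ 0.5009 -0.2503  0.1503] [-3.1415  0.0008 -0.2771] 0.05337376771557038 [-0.2883  0.0665  0.0657]
0.81 [308.1, 98.7, 334.2, 309.6] ((537.1657104492188, -259.552001953125), (12.940455436706543, 128.69810485839844), 74.65763854980469)
```

apply_moves(
  commands=[
    [0,0,0.008,0.001,0,-0.025,50],
    [0,0,0.008,0.001,0,-0.045,50],
    [0,0,0.008,0.001,0,-0.055,40],
    [0,0,0.008,0.001,0,-0.055,0],
    [0,0,0.008,0.001,0,-0.055,0],
  ],
)

```text
time: 4.9
tool_pos: [0.5031, -0.2504, 0.0968]
ee_rot: [3.141, -0.002, -0.268]
wrist_force: [0.1, -1.0, 0.1]
width: 0.0264
finger_force: 0.0
```

apply_moves(
  commands=[
    [0,0,0,0,0,0,0],
    [0,0,0,0,0,0,0],
    [0,0,0,0,0,0,0],
    [0,0,0,0,0,0.0,0],
    [0,0,0,0,0,0.0,0],
  ],
)

```text
time: 5.4
tool_pos: [0.5032, -0.2504, 0.097]
ee_rot: [3.141, -0.003, -0.268]
wrist_force: [-0.5, 0.4, 5.0]
width: 0.0116
finger_force: 30.0
```

apply_moves(
  commands=[
    [0,0,0,0,0,0.01,0],
    [0,0,0,0,0,0.03,0],
    [0,0,0,0,0,0.065,0],
    [0,0,0,0,0,0.105,0],
    [0,0,0,0,0,0.14,0],
  ],
)

```text
time: 5.9
tool_pos: [0.5019, -0.2498, 0.2367]
ee_rot: [-3.142, 0.001, -0.268]
wrist_force: [0.1, -0.3, -1.1]
width: 0.012
finger_force: 30.0
```

apply_moves(
  commands=[
    [0,0,0.02,0,0.03,0.005,0],
    [0,0,0.05,-0.002,0.075,0.005,0],
    [0,0,0.09,-0.006,0.12,0.005,0],
    [0,0,0.13,-0.01,0.165,0.005,0],
    [0,0,0.16,-0.014,0.2,0.005,0],
  ],
)

```text
time: 6.4
tool_pos: [0.4874, -0.0477, 0.2401]
ee_rot: [-3.141, 0.002, -0.106]
wrist_force: [-0.1, -0.0, -1.5]
width: 0.0115
finger_force: 30.0
```

apply_moves(
  commands=[
    [0,0,0,-0.003,0.03,0,0],
    [0,0,0,-0.005,0.06,0,0],
    [0,0,0,-0.006,0.08,0,0],
    [0,0,0,-0.006,0.09,0,0],
    [0,0,0,-0.006,0.09,0,0],
  ],
)

```text
time: 6.9
tool_pos: [0.4821, 0.0408, 0.2402]
ee_rot: [3.141, 0.001, -0.106]
wrist_force: [0.3, -0.1, -2.1]
width: 0.0116
finger_force: 30.0
```

Run:
```python
from h import *
np.set_printoptions(precision=4,suppress=True)
s=snap('wrist','w3.png'); s2=snap('side'); o=get_obs(); print(o['time'],o['tool_pos'],o['ee_rot'],o['width'],o['wrist_force'])
import pickle; 
z=o['tool_pos'][2]
for d in masks_of('wrist','frame')[:2]:
    m=d['mask'].astype(np.uint8); c=max(cv2.findContours(m,0,1)[0],key=cv2.contourArea)[:,0]
    w=np.array([atz(s,p,z+.026)[:2]*1e3 for p in c],np.float32); print(d['score'],d['extent'],cv2.minAreaRect(w))
for d in masks_of('wrist','stand')[:2]:
    m=d['mask'].astype(np.uint8); c=max(cv2.findContours(m,0,1)[0],key=cv2.contourArea)[:,0]
    w=np.array([atz(s,p,.012)[:2]*1e3 for p in c],np.float32); print('stand',d['score'],d['extent'],cv2.minAreaRect(w))
for q,z in [('hook_mid',.15),('mouth_mid',.173),('keeper_mid',.167),('stand',0)]:
    a=place_of('wrist',q);b=place_of('side',q)
    print(q,[(round(d['score'],2),d['pixel'],atz(s,d['pixel'],z)) for d in a[:2]])
    print('  side',[(round(d['score'],2),d['pixel'],atz(s2,d['pixel'],z)) for d in b[:2]])
    if a and b: print(tri([ray(s,a[0]['pixel']),ray(s2,b[0]['pixel'])]))
```

```text
7.0 [0.4823 0.0393 0.2402] [ 3.1406  0.0007 -0.1087] 0.011861931588200751 [ 0.0505 -0.5484 -1.8476]
0.95 [307.2, 87.3, 335.2, 353.4] ((519.24658203125, 36.511451721191406), (12.314263343811035, 122.57112121582031), 83.8484878540039)
stand 0.94 [0.0, 147.0, 237.7, 243.9] ((533.3024291992188, 278.1147155761719), (292.2730712890625, 110.46874237060547), 83.51712036132812)
hook_mid [(0.89, [141.1, 219.7], array([0.5194, 0.1799, 0.15  ]))]
  side [(0.75, [313.4, 274.9], array([0.5177, 0.1766, 0.15  ]))]
(array([0.5185, 0.1786, 0.152 ]), [np.float64(1.1610151135787659), np.float64(1.1610151135788593)])
mouth_mid [(0.63, [138.8, 227.8], array([0.5167, 0.1705, 0.173 ]))]
  side [(0.93, [310.1, 264.5], array([0.5245, 0.1736, 0.173 ])), (0.19, [330.1, 182.0], array([ 0.5293, -0.0675,  0.173 ]))]
(array([0.5206, 0.1718, 0.1722]), [np.float64(4.15514326438671), np.float64(4.155143264386588)])
keeper_mid [(0.63, [126.3, 225.7], array([0.5184, 0.1828, 0.167 ]))]
  side [(0.82, [310.0, 268.0], array([0.5241, 0.1766, 0.167 ]))]
(array([0.5212, 0.1804, 0.1718]), [np.float64(2.158818369767598), np.float64(2.1588183697673355)])
stand [(0.88, [204.4, 195.8], array([0.5204, 0.178 , 0.    ])), (0.24, [319.2, 202.8], array([0.4969, 0.0398, 0.    ]))]
  side []
```

View pics/w3.png

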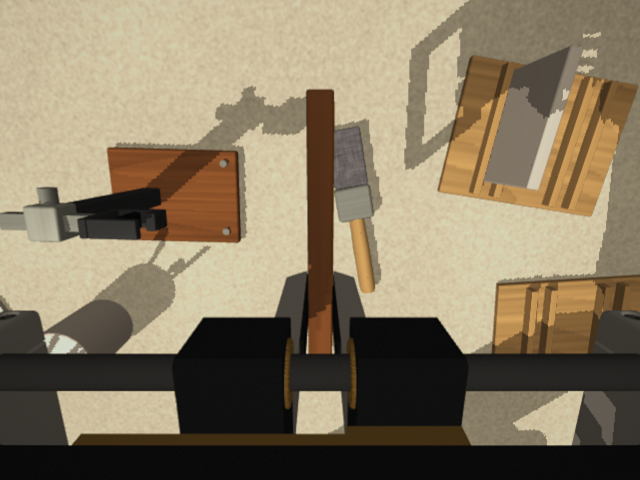

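Run:
```python
from h import *
np.set_printoptions(precision=4,suppress=True)
s=snap('wrist')
im=cv2.imread('pics/w3.png'); cv2.imwrite('pics/w3c.png',cv2.resize(im[130:260,0:260],None,fx=3,fy=3,interpolation=cv2.INTER_CUBIC))
a,b,c=[atz(s,p,.012) for p in [(239,151),(240,242),(108,148)]]
print(a,b,c,'yaws',np.arctan2(*(a-b)[[1,0]]),-np.arctan2(*(c-a)[[0,1]]),np.linalg.norm(a-b),np.linalg.norm(a-c))
for d in masks_of('wrist','hook_mid')[:2]: print(d['score'],d['extent'])
for z in (.15,.19): print(z,[atz(s,p,z) for p in [(160,190),(166,212),(166,228)]])
```

```text
[0.5685 0.1236 0.012 ] [0.4618 0.1404 0.012 ] [0.5883 0.2724 0.012 ] yaws -0.15651171913631123 -0.13219279164023456 0.1080107012191398 0.15012303484546194
0.92 [2.8, 151.0, 240.4, 238.7]
0.15 [array([0.5416, 0.1588, 0.15  ]), array([0.524, 0.158, 0.15 ]), array([0.5113, 0.1608, 0.15  ])]
0.19 [array([0.5436, 0.14  , 0.19  ]), array([0.5286, 0.1392, 0.19  ]), array([0.5178, 0.1417, 0.19  ])]
```

View pics/w3c.png

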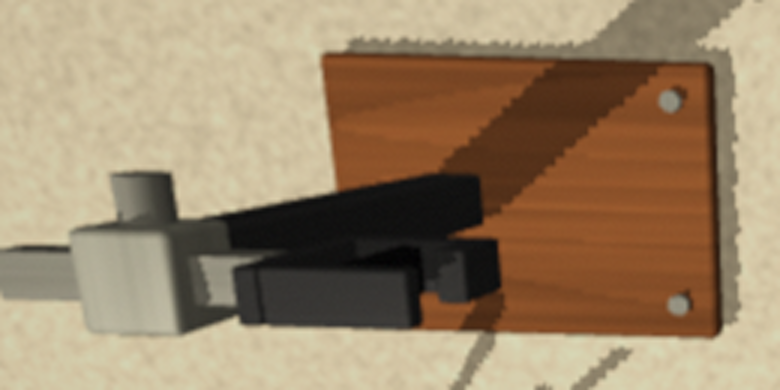

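Run:
```python
from h import *
np.set_printoptions(precision=4,suppress=True)
s=snap('wrist')
y=-.14; Y=np.array([-np.sin(y),np.cos(y)]);X=np.array([np.cos(y),np.sin(y)]); O=np.array([.519,.1785])
P=lambda n,u,v,z:(lambda w:print(n,w,'stand xy',(w-O)@X,(w-O)@Y))(atz(s,(u/3,130+v/3),z)[:2])
for n,u,v,z in [('postL',480,177,.012),('postR',480,225,.012),('footnearL',712,66,.012),('footnearR',718,335,.012),('lipL',415,270,.19),('lipR',412,327,.19),('tipL',497,240,.162),('tipR',497,292,.162),('tipL-inner',440,245,.162),('clampL',178,230,.18),('clampR',183,333,.18),('clampbackR',95,333,.18)]: P(n,u,v,z)
```

```text
postL [0.5359 0.2237] stand xy 0.010395249313579302 0.047111957428434166
postR [0.5173 0.2279] stand xy -0.008631806888167417 0.04871614329578327
footnearL [0.5676 0.1259] stand xy 0.055466534424901556 -0.0453509118654704
footnearR [0.4623 0.1413] stand xy -0.05096336756741084 -0.04473854593573405
lipL [0.5252 0.1593] stand xy 0.008858083591317279 -0.018097868289405045
lipR [0.5123 0.1632] stand xy -0.004524295038654458 -0.01607131923809172
tipL [0.5269 0.1524] stand xy 0.011465259260958031 -0.024717229418388886
tipR [0.5137 0.1554] stand xy -0.0019822302539850255 -0.02363691063004569
tipL-inner [0.5272 0.167 ] stand xy 0.00974729254087229 -0.010198358130064405
clampL [0.5394 0.2179] stand xy 0.014668631217221123 0.041865631693213966
clampR [0.515  0.2241] stand xy -0.010337936128701252 0.04458363799345078
clampbackR [0.5173 0.2452] stand xy -0.010987531654098708 0.06578343291604224
```

apply_moves(
  commands=[
    [0,0,-0.01,0,0.03,-0.02,0],
    [0,0,-0.02,0,0.06,-0.045,0],
    [0,0,-0.032,-0.0015,0.085,-0.065,0],
    [0,0,-0.032,-0.0015,0.1,-0.08,0],
    [0,0,-0.032,-0.0015,0.105,-0.084,0],
  ],
)

```text
time: 8.15
tool_pos: [0.4794, 0.1462, 0.1542]
ee_rot: [3.14, 0.004, -0.138]
wrist_force: [-0.2, -0.7, -1.4]
width: 0.0115
finger_force: 30.0
```

apply_moves(
  commands=[
    [0,0,0,0,0,0,0],
    [0,0,0,0,0,0,0],
    [0,0,0,0,0,0,0],
    [0,0,0,0,0,0,0],
    [0,0,0,0,0,0,0],
  ],
)

```text
time: 8.65
tool_pos: [0.4814, 0.1445, 0.1572]
ee_rot: [-3.141, -0.001, -0.141]
wrist_force: [-0.9, 0.1, -1.8]
width: 0.0118
finger_force: 30.0
```

Run:
```python
from h import *
np.set_printoptions(precision=4,suppress=True)
s=snap('wrist','w4.png'); s2=snap('side','s4.png'); o=get_obs(); print(o['time'],o['tool_pos'],o['ee_rot'],o['width'],o['wrist_force'])
z=o['tool_pos'][2]+.0165
for d in masks_of('wrist','frame')[:1]:
    m=d['mask'].astype(np.uint8); c=max(cv2.findContours(m,0,1)[0],key=cv2.contourArea)[:,0]
    w=np.array([atz(s,p,z+.007)[:2]*1e3 for p in c],np.float32); print(d['score'],d['extent'],cv2.minAreaRect(w))
a,b=place_of('wrist','rail'),place_of('side','rail'); print(a,b)
if a and b: print(tri([ray(s,a[0]['pixel']),ray(s2,b[0]['pixel'])]))
a=cv2.imread('pics/w4.png')[100:300,100:400];b=cv2.imread('pics/s4.png')[170:370,200:500]
cv2.imwrite('pics/c4.png',np.vstack([cv2.resize(a[:, :],(750,500))[100:400],cv2.resize(b,(750,500))[100:400]]))
```

```text
8.75 [0.4811 0.1447 0.1569] [-3.1415 -0.0006 -0.1408] 0.011637510569504012 [ 0.5901 -0.5995 -1.4499]
0.88 [304.8, 90.6, 334.5, 354.5] ((517.9552001953125, 139.2562713623047), (12.98953628540039, 124.33091735839844), 81.94700622558594)
[{'pixel': [326.1, 237.5], 'score': 0.67}] [{'pixel': [319.5, 253.8], 'score': 0.82}]
(array([0.5132, 0.1371, 0.1665]), [np.float64(0.899713309196805), np.float64(0.8997133091967489)])
```

View pics/c4.png

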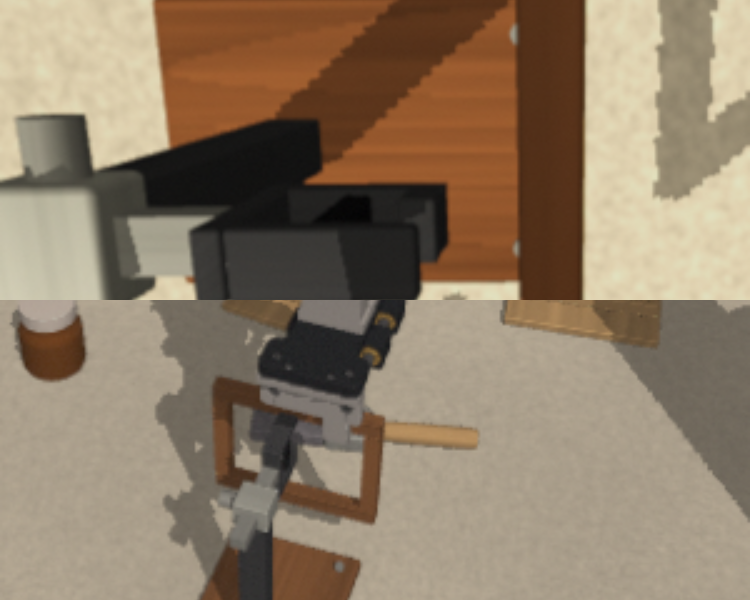

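apply_moves(
  commands=[
    [0,0,0,0.0005,0.004,0,0],
    [0,0,0,0.001,0.008,0,0],
    [0,0,0,0.0016,0.0115,0,0],
    [0,0,0,0.002,0.014,0,0],
    [0,0,0,0.002,0.014,0,0],
  ],
)

```text
time: 9.4
tool_pos: [0.4829, 0.1595, 0.1564]
ee_rot: [3.142, 0.0, -0.14]
wrist_force: [-0.1, -0.1, -0.4]
width: 0.0117
finger_force: 30.0
```

apply_moves(
  commands=[
    [0,0,0,0.0001,0.001,0,0],
    [0,0,0,0.0003,0.002,0,0],
    [0,0,0,0.0004,0.003,0,0],
    [0,0,0,0.0006,0.004,0,0],
    [0,0,0,0.0007,0.005,0,0],
  ],
)

```text
time: 9.9
tool_pos: [0.4836, 0.164, 0.1565]
ee_rot: [3.141, -0.0, -0.14]
wrist_force: [-1.1, 0.2, -1.4]
width: 0.0116
finger_force: 30.0
```

apply_moves(
  commands=[
    [0,0,0,0.0001,0.001,0,0],
    [0,0,0,0.0003,0.002,0,0],
    [0,0,0,0.0004,0.003,0,0],
    [0,0,0,0.0006,0.004,0,0],
    [0,0,0,0.0007,0.005,0,0],
  ],
)

```text
time: 10.4
tool_pos: [0.4843, 0.1691, 0.1565]
ee_rot: [3.142, -0.0, -0.14]
wrist_force: [0.1, 0.3, -1.5]
width: 0.0121
finger_force: 30.0
```

apply_moves(
  commands=[
    [0,0,0,0.0001,0.001,0,0],
    [0,0,0,0.0003,0.002,0,0],
    [0,0,0,0.0004,0.003,0,0],
    [0,0,0,0.0006,0.004,0,0],
    [0,0,0,0.0006,0.004,0,0],
  ],
)

```text
time: 10.9
tool_pos: [0.4849, 0.1731, 0.1565]
ee_rot: [3.142, 0.0, -0.14]
wrist_force: [-0.5, 0.3, -2.0]
width: 0.012
finger_force: 30.0
```

apply_moves(
  commands=[
    [0,0,0,0.0001,0.001,0,0],
    [0,0,0,0.0003,0.002,0,0],
    [0,0,0,0.0004,0.003,0,0],
    [0,0,0,0.0004,0.003,0,0],
    [0,0,0,0.0004,0.003,0,0],
  ],
)

```text
time: 11.4
tool_pos: [0.4853, 0.176, 0.1565]
ee_rot: [3.141, 0.0, -0.14]
wrist_force: [0.2, -0.5, -1.0]
width: 0.012
finger_force: 30.0
```

Run:
```python
from h import *
np.set_printoptions(precision=4,suppress=True)
F=[]
for i in range(6):
    s=snapshot('wrist'); o=get_obs(); F.append(np.r_[o['wrist_force'],o['wrist_torque']])
print(o['time'],o['tool_pos'],np.mean(F,0),np.std(F,0))
im=cv2.cvtColor(s['pixels'],cv2.COLOR_RGB2BGR)[150:310,140:380]; cv2.imwrite('pics/w5.png',cv2.resize(im,None,fx=3,fy=3))
```

```text
11.7 [0.4853 0.176  0.1565] [ 0.163  -0.3938 -1.3185  0.0243  0.0388  0.0139] [0.4347 0.3889 0.4048 0.0209 0.0389 0.0232]
```

View pics/w5.png

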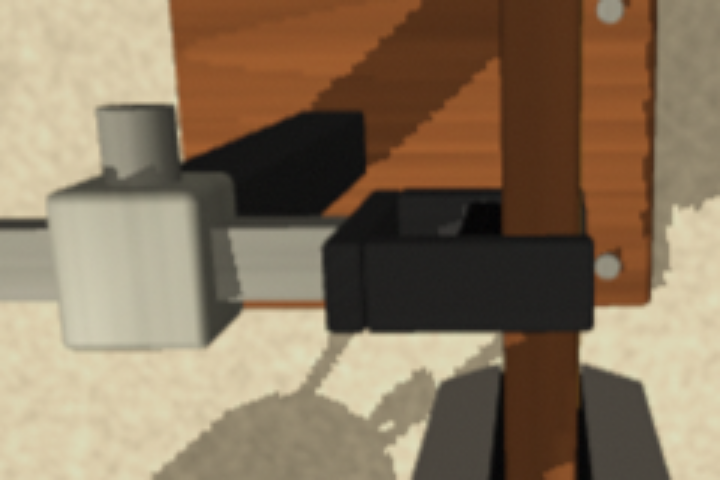

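apply_moves(
  commands=[
    [0,0,0,0.0001,0.001,0,0],
    [0,0,0,0.0003,0.002,0,0],
    [0,0,0,0.0004,0.003,0,0],
    [0,0,0,0.0006,0.004,0,0],
    [0,0,0,0.0006,0.004,0,0],
  ],
)

```text
time: 12.2
tool_pos: [0.4858, 0.18, 0.1565]
ee_rot: [3.141, 0.0, -0.14]
wrist_force: [0.1, -0.8, -0.4]
width: 0.0119
finger_force: 30.0
```

apply_moves(
  commands=[
    [0,0,0,0.0001,0.0005,0,0],
    [0,0,0,0.0001,0.001,0,0],
    [0,0,0,0.0002,0.0015,0,0],
    [0,0,0,0.0003,0.002,0,0],
    [0,0,0,0.0003,0.002,0,0],
  ],
)

```text
time: 12.7
tool_pos: [0.4861, 0.182, 0.1565]
ee_rot: [3.141, 0.0, -0.14]
wrist_force: [-2.0, -1.4, -1.3]
width: 0.0117
finger_force: 30.0
```

```bash
cat > f.py <<'E'
from h import *
np.set_printoptions(precision=4,suppress=True)
F=[]
for i in range(5):
    s=snapshot('wrist'); o=get_obs(); F.append(np.r_[o['wrist_force'],o['wrist_torque']])
print(o['time'],o['tool_pos'],o['ee_rot'],o['width'],np.mean(F,0))
E
python3 f.py
```

```text
12.95 [0.4862 0.182  0.1565] [ 3.1415  0.0002 -0.1402] 0.011501366003056037 [-1.0685 -1.2283 -0.7029 -0.2318  0.2106 -0.0077]
```

apply_moves(
  commands=[
    [0,0,0,0.0001,0.0003,0,0],
    [0,0,0,0.0001,0.0006,0,0],
    [0,0,0,0.0001,0.001,0,0],
    [0,0,0,0.0001,0.001,0,0],
    [0,0,0,0.0001,0.001,0,0],
  ],
)

```text
time: 13.45
tool_pos: [0.4863, 0.183, 0.1565]
ee_rot: [3.141, -0.0, -0.14]
wrist_force: [-1.0, -1.6, -1.9]
width: 0.0115
finger_force: 30.0
```

```bash
python3 f.py
```

```text
13.7 [0.4863 0.183  0.1565] [ 3.1415  0.     -0.1402] 0.011774946940664442 [-0.9152 -1.604  -1.6093 -0.3074  0.1814 -0.0404]
```

apply_moves(
  commands=[
    [0,0,0,0.0,0.0003,0,0],
    [0,0,0,0.0001,0.0006,0,0],
    [0,0,0,0.0001,0.001,0,0],
    [0,0,0,0.0001,0.001,0,0],
    [0,0,0,0.0001,0.001,0,0],
  ],
)

```text
time: 14.2
tool_pos: [0.4865, 0.184, 0.1565]
ee_rot: [3.141, -0.0, -0.14]
wrist_force: [0.0, -2.1, -2.3]
width: 0.0119
finger_force: 30.0
```

```bash
python3 f.py
```

```text
14.45 [0.4864 0.184  0.1565] [ 3.1415 -0.     -0.1402] 0.011461209058861853 [-0.6704 -2.4798 -1.3136 -0.328   0.1614 -0.0743]
```

apply_moves(
  commands=[
    [0,0,0,0.0,0.0003,0,0],
    [0,0,0,0.0001,0.0005,0,0],
    [0,0,0,0.0001,0.0007,0,0],
    [0,0,0,0.0001,0.0007,0,0],
    [0,0,0,0.0001,0.0007,0,0],
  ],
)

```text
time: 14.95
tool_pos: [0.4864, 0.1842, 0.1565]
ee_rot: [3.141, 0.0, -0.141]
wrist_force: [-0.4, -5.0, -2.3]
width: 0.0118
finger_force: 30.0
```

```bash
python3 f.py
```

```text
15.2 [0.4865 0.1842 0.1565] [ 3.1406  0.0001 -0.1406] 0.0116241785011874 [-0.9966 -4.8689 -1.244  -0.9011  0.227  -0.1262]
```

apply_moves(
  commands=[
    [0,0,0,-0.0001,-0.0007,0,0],
    [0,0,0,-0.0002,-0.0014,0,0],
    [0,0,0,-0.0002,-0.0014,-0.002,0],
    [0,0,0,-0.0002,-0.0014,-0.004,0],
    [0,0,0,-0.0002,-0.0014,-0.005,0],
  ],
)

```text
time: 15.7
tool_pos: [0.4865, 0.1836, 0.1515]
ee_rot: [-3.141, -0.0, -0.14]
wrist_force: [-0.2, -1.3, -0.8]
width: 0.0117
finger_force: 30.0
```

apply_moves(
  commands=[
    [0,0,0,0,0,-0.001,0],
    [0,0,0,0,0,-0.002,0],
    [0,0,0,0,0,-0.003,0],
    [0,0,0,0,0,-0.004,0],
    [0,0,0,0,0,-0.005,0],
  ],
)

```text
time: 16.2
tool_pos: [0.4863, 0.1833, 0.1464]
ee_rot: [3.142, 0.0, -0.14]
wrist_force: [-0.1, -0.6, -1.1]
width: 0.0113
finger_force: 30.0
```

apply_moves(
  commands=[
    [0,0,0,0,0,-0.001,0],
    [0,0,0,0,0,-0.002,0],
    [0,0,0,0,0,-0.003,0],
    [0,0,0,0,0,-0.003,0],
    [0,0,0,0,0,-0.003,0],
  ],
)

```text
time: 16.7
tool_pos: [0.4863, 0.1833, 0.1433]
ee_rot: [3.141, 0.0, -0.14]
wrist_force: [0.2, -2.1, -0.8]
width: 0.0119
finger_force: 30.0
```

apply_moves(
  commands=[
    [0,0,0,0,0,-0.0005,0],
    [0,0,0,0,0,-0.001,0],
    [0,0,0,0,0,-0.0015,0],
    [0,0,0,0,0,-0.002,0],
    [0,0,0,0,0,-0.002,0],
  ],
)

```text
time: 17.2
tool_pos: [0.4863, 0.1833, 0.1415]
ee_rot: [3.142, -0.0, -0.14]
wrist_force: [-0.5, -2.0, -0.6]
width: 0.0114
finger_force: 30.0
```

apply_moves(
  commands=[
    [0,0,0,0,0,-0.0003,0],
    [0,0,0,0,0,-0.0006,0],
    [0,0,0,0,0,-0.001,0],
    [0,0,0,0,0,-0.001,0],
    [0,0,0,0,0,-0.001,0],
  ],
)

```text
time: 17.7
tool_pos: [0.4863, 0.1833, 0.1409]
ee_rot: [-3.142, -0.0, -0.14]
wrist_force: [-0.2, -2.6, 1.4]
width: 0.0119
finger_force: 30.0
```

apply_moves(
  commands=[
    [0,0,0,0,0,-0.0003,0],
    [0,0,0,0,0,-0.0006,0],
    [0,0,0,0,0,-0.0006,0],
    [0,0,0,0,0,-0.0006,0],
    [0,0,0,0,0,-0.0006,0],
  ],
)

```text
time: 18.2
tool_pos: [0.4864, 0.1834, 0.1408]
ee_rot: [-3.141, -0.001, -0.14]
wrist_force: [-2.4, -2.8, 4.8]
width: 0.0117
finger_force: 30.0
```

```bash
python3 f.py
```

```text
18.45 [0.4864 0.1833 0.1408] [-3.1414 -0.0006 -0.1402] 0.011983661152721923 [-2.7087 -2.507   5.2253 -0.4366  0.3927 -0.1031]
```

apply_moves(
  commands=[
    [0,0,0,0,0,0,15],
    [0,0,0,0,0,0,20],
    [0,0,0,0,0,0,30],
    [0,0,0,0,0,0,40],
    [0,0,0,0,0,0,40],
  ],
)

```text
time: 18.95
tool_pos: [0.4863, 0.1835, 0.1396]
ee_rot: [-3.142, 0.0, -0.14]
wrist_force: [0.1, 0.0, -0.2]
width: 0.0369
finger_force: 0.0
```

Run:
```python
from h import *
np.set_printoptions(precision=4,suppress=True)
s=snapshot('wrist'); s2=snapshot('side'); o=get_obs(); print(o['time'],o['tool_pos'],o['width'],o['wrist_force'],o['finger_force'])
a=cv2.cvtColor(s['pixels'],4)[130:330,140:440];b=cv2.cvtColor(s2['pixels'],4)[200:340,230:440]
cv2.imwrite('pics/c6.png',np.vstack([cv2.resize(a,(450,300)),cv2.resize(b,(450,300))]))
for c in ['wrist']:
  for d in masks_of(c,'frame')[:1]:
    m=d['mask'].astype(np.uint8); k=max(cv2.findContours(m,0,1)[0],key=cv2.contourArea)[:,0]
    w=np.array([atz(s,p,.164)[:2]*1e3 for p in k],np.float32); print(d['score'],d['extent'],cv2.minAreaRect(w))
```

```text
19.05 [0.4863 0.1834 0.1398] 0.03747513249683006 [ 0.5058 -0.797  -0.3787] 0.0
0.87 [307.4, 88.1, 339.0, 352.9] ((553.184814453125, 172.7630615234375), (12.5274658203125, 63.2161979675293), 82.02388000488281)
```

View pics/c6.png

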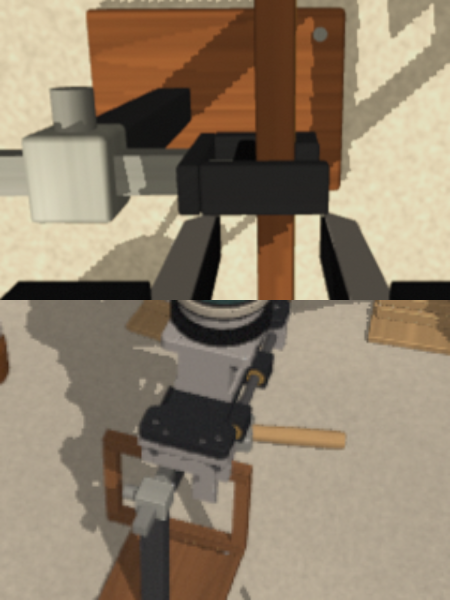

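apply_moves(
  commands=[
    [0,0,0,0,0,0.01,40],
    [0,0,0,0,0,0.03,40],
    [0,0,0,0,0,0.06,40],
    [0,0,0,0,0,0.09,40],
    [0,0,0,-0.01,0,0.12,40],
  ],
)

```text
time: 19.6
tool_pos: [0.4767, 0.1832, 0.2616]
ee_rot: [-3.141, -0.001, -0.141]
wrist_force: [0.1, -0.3, -0.1]
width: 0.0376
finger_force: 0.0
```

apply_moves(
  commands=[
    [0,0,0,-0.02,-0.03,0.01,40],
    [0,0,0,-0.04,-0.06,0.01,40],
    [0,0,0,-0.06,-0.1,0.01,40],
    [0,0,0,-0.08,-0.13,0.01,40],
    [0,0,0,-0.08,-0.13,0.01,40],
  ],
)

```text
time: 20.1
tool_pos: [0.395, 0.051, 0.2716]
ee_rot: [3.141, -0.003, -0.145]
wrist_force: [-0.5, 0.2, 0.3]
width: 0.0375
finger_force: 0.0
```

Run:
```python
from h import *
s=snapshot('top'); s2=snapshot('side'); o=get_obs(); print(o['time'],o['tool_pos'],o['wrist_force'])
a=cv2.cvtColor(s['pixels'],4)[190:310,210:390];b=cv2.cvtColor(s2['pixels'],4)[200:390,230:440]
cv2.imwrite('pics/c7.png',np.hstack([cv2.resize(a,(390,300)),cv2.resize(b,(400,300))]))
A=place_of('top','rail');B=place_of('side','rail');print(A[:2],B[:2])
if A and B: print(tri([ray(s,A[0]['pixel']),ray(s2,B[0]['pixel'])]))
```

```text
20.2 [0.39646833 0.05311061 0.27099337] [ 0.54989223  0.56798448 -0.15966772]
[{'pixel': [274.6, 246.0], 'score': 0.58}] [{'pixel': [312.7, 273.4], 'score': 0.86}]
(array([0.51721157, 0.17833653, 0.15575934]), [np.float64(1.5052164799357781), np.float64(1.505216479935628)])
```

View pics/c7.png

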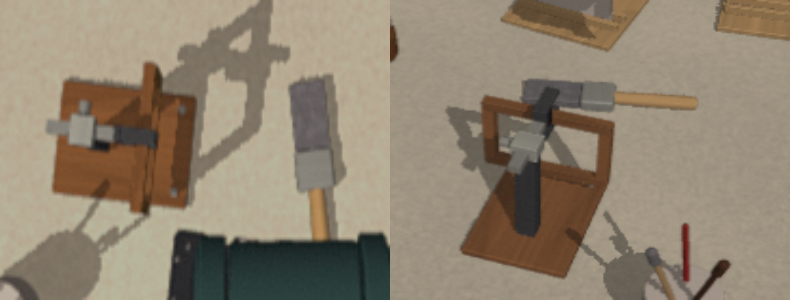

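```bash
python3 -c "
from bench import *
print(close_job())"
```

```text
the job is handed in; nothing more can be done
None
```

The frame is hanging on the drying stand's hook, upright and about centred, with its rail seated on the throat floor. Measured wrist force never went above about 7 N. I let go, backed the arm clear, and handed the job in at about 20 s; the verdict was not reported.

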